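Slide the julienne insert home under the slicer's spring clip

TASK

The toothed insert has been started in the rails of the vegetable slicer, but the slicer's spring clip bars its way. Hold the clip's thumb pad down with one fingertip and, while it is down, push the insert under the clip with the other fingertip until it is fully home against the blade bridge; then let go so that the clip springs back and locks it. It is all pressing and pushing: nothing needs to be gripped, do not lift or tip the insert, and leave the things lying and standing round the slicer where they are.

Things in the scene. Friction and masses are not known exactly. Their poses are not given: they have to be found in the camera images.
- slicer: White vegetable slicer (mandoline), 250 x 110 x 22 mm, fixed flat on the worktop. Origin: centre of its underside. x runs along the runway from the open entry end (x = -125 mm, nearest the robot) to the far end bar (+125), y across to the clip's side, z up. Rails at y = +-45 to 55 mm, 22 mm high, with lips over the insert's side edges: it can slide only along x, on a bed 10 mm high.
- home (a point): Middle of the foot of the blade bridge's face, the insert's stop: at slicer x = 30, y = 0, z = 10 mm. Fully home, the insert's front edge touches it: the insert's origin is then at slicer x = -15, z = 10 mm, its ledge's rear face at x = -60 mm, its left notch under the clip's nose.
- insert: Loose flat grey insert, 90 (x) x 87 (y) x 6 mm, about 0.12 kg, with steel teeth along the front edge. Origin: centre of its underside; x to the front (as the slicer's x), z up. Each side edge has a notch at x = 23 to 35 mm, 11.5 mm deep. It starts in the rails, its front edge 4 to 16 mm short of the clip's nose, and slides with light friction (about 1 N).
- ledge (a point): Middle of the rear face of the insert's upright thumb ledge, to push against; 19 mm above the insert's underside, flush with its rear edge (insert x = -45 mm). The ledge is 60 mm wide (insert y = -30 to +30), 7 mm thick; its top stands 28 mm above the insert's underside, 38 mm above the worktop.
- clip (a joint): Angle (rad) of the steel spring clip, a rocker on a shaft along x outside the +y rail (axis at slicer y = 57, z = 22 mm). 0 = at rest, nose down in the insert's path or notch; 0.5 = pad down on its stop. Pressing the pad lifts the nose; from 0.25 the insert passes under it. Pad force about 2 N at rest, 6 N fully down; it springs back by itself. Pushing the insert on the nose does not lift it.
- clip_pad (a point): Middle of the top of the clip's thumb pad, a steel plate 52 mm long (slicer x = -118 to -66 mm), 30 mm wide (y about 65 to 95). At rest it rises outward at 0.5 rad, its middle at slicer (-92, 77, 35) mm; fully down it is level, middle (-92, 80, 24). A fingertip 24 to 28 mm above the worktop there keeps the nose clear; it may slide along in x (drag up to 5 N).
- clip_nose (a point): Middle of the underside of the clip's square nose, which reaches in over the +y rail: 8 mm long (slicer x = 10 to 18 mm), at slicer y = 41 mm; 13 mm above the worktop at rest, 3 mm below the insert's top face.
- spare_insert: Bystander: a second, loose grey insert of the same size without teeth, lying on the worktop to the right of the slicer. Origin: centre of its underside.
- mug: Bystander: pale mug, 88 mm wide, 127 mm over the handle, 102 mm high, standing to the left of the slicer. Origin: centre of its underside.
- mandarin: Bystander: a mandarin, 58 mm across, to the right of the slicer. Origin: its underside.
- salt_shaker: Bystander: salt shaker, 44 mm across, 90 mm high, to the right behind. Origin: centre of its underside.
Not all that is in view belongs to the job. What is shaped like the insert but blue is not meant.

How it is judged:
On the way, in this order (a step that is already met when the one before it is completed fails the run):
1. a finger holds the clip's thumb pad down while the insert is still in front of the clip's nose (value of joint clip above 0.2 rad and contact force between the fingers and clip above 0.5 N and x of insert in the frame of slicer below -0.033 m), for 0.1 s.
2. with the clip still held down by a finger, a finger pushes the insert's front edge under the nose (value of joint clip above 0.2 rad and contact force between the fingers and clip above 0.5 N and contact force between the fingers and insert above 0.1 N and x of insert in the frame of slicer above -0.029 m), for 0.04 s.
At the end, for the whole second after the job is handed in: The insert lies flat in the rails, fully home (within 3 mm of touching the blade bridge), and the clip has sprung back to within 0.08 rad of rest, its nose in the insert's notch (x of insert in the frame of slicer above -0.018 m and z of insert in the frame of slicer below 0.0125 m and value of joint clip below 0.08 rad and linear speed of insert below 0.01 m/s).
It fails at once if the insert is lifted or tipped (z of insert in the frame of slicer above 0.016 m or angle between insert's own z axis and vertical above 0.15 rad).
It fails at once if the spare insert, mug, mandarin or salt shaker is moved more than 20 mm (distance of any of spare_insert, mug, mandarin, salt_shaker from where it was at the start of the episode above 0.02 m).
It also fails if it takes over 40 s, if anything falls off the work surface, if the arm or the gripper's body presses on something with over 40 N, if the wrist force passes 120 N, or if a joint passes its speed limit or range.

ROBOT

A 7-joint arm with a two-finger parallel gripper is mounted at the origin on a cart in front of the work surface, level with it; the furniture and walls round the work are solid. World frame = base frame: x ahead of the robot, y to its left, z up, the work surface at z = 0. Lengths are in m, angles in rad, forces in N, time in s.
With the tool pointing down it reaches from about 0.4 to 0.85 m from the base axis. Payload 4.5 kg.
Tool frame: the origin (TCP) lies midway between the tips of the shut fingers; the grasp point (between the pads) lies behind it (tcp_to_grasp is the z of the grasp point in the tool frame, in m); z points along the fingers, y is the line along which they close (so a half turn about z gives the same grasp; the last joint's range is limited). The gripper opens to 88 mm and grips with 3 to 60 N. Pads are 18 mm wide; open, the fingers measure 123 mm over their backs; the gripper's body (75 mm by 187 mm) begins 45 mm behind the grasp point.
Start: joints at [1.362, 0.689, -0.195, 1.565, 0.157, 0.902, -0.215], TCP at [0.15, -0.607, 0.239] pointing down, gripper open.
Joint ranges: [-3.01, 3.01], [-0.46, 2.08], [-1.47, 1.51], [0.13, 2.56], [-1, 4.14], [0.04, 2.09], [-2.66, 2.66]. Speed limits (rad/s): [2.57, 2.57, 3.14, 3.14, 3.14, 3.14, 3.14].

INTERFACE

Orientations are given as a rotation vector (axis times angle).
In Python, from rig import * gives the robot as it stands.
- The arm moves only by the shell command python3 -m inch 'ROWS' [FORCE]. ROWS is JSON, a list that holds one entry, the list of rows, each a list of 7 numbers: the turn, a rotation vector about the world's x, y, z each as a share of 90 degrees, from -1 to 1, then the shift along the world's x, y, z each as a share of 0.8 m, from -1 to 1, then the closure in counts, from 0 (fully open) to 255 (shut). A call has 1 to 8 rows; each row shifts and turns the commanded pose from where the row before left it; what a row does not reach is not made up. A row lasts 1/12 s, in which the tool goes at most 41.7 mm and 7.16 degrees, less where a joint would pass 70% of its speed; a pose out of reach is approached as far as the arm can. A call with a number of a shift or a turn outside -1 to 1 is refused whole. A call with a gripper value outside its range is refused whole. The fingers move at their own pace and stop on an object; FORCE is the grip in N (left out, the last holds). Time passes only in rows, so rows that do not move let the fingers close. It gives the time, the measured TCP pose, the force, the opening and the grip force at its end, in the units of the state.
- get_state(): the state, without advancing time (a new reading comes with each control period).
- get_image(name): name is "side" or "top"; returns the picture (480x640x3 uint8, red, green, blue); there is no depth.
- calibration(name): a dict with "fx", "fy", "cx", "cy" (pixels), "T" (4x4, takes a point from camera to world coordinates). Camera axes: x right, y up, looking along -z (the intrinsics and any distortion apply to the point x, -y, -z); pixel columns grow to the right and rows downward; lengths in m; the calibration is good to about 2 mm. A picture is of the moment at which its call begins. calibration takes no time and is no camera call.
- sign_off(): hands the job in; it is judged then, once.
The state is a dict: "time_s": time; "qpos": joint angles; "qvel": joint speeds; "joint_efforts": joint torques, N m; "tcp_pos": TCP position; "ee_rot": TCP orientation; "force": force on the tool from outside, world axes, zero at the start; "moment": the same for the moment, N m; "grip_width": finger opening in m; "gripper_force": force on a finger pad.
Only numpy, scipy, OpenCV 4.12 (cv2) and the standard library are available. Lean on these libraries where they do the work, as an engineer would, in place of code of your own. Each camera call takes 0.05 s, during which the arm holds its last target. There are 200 camera calls.

## Working session

There is one attempt and no reset: what is moved stays moved. The work goes in short steps, Python scripts to look and compute and a shell command to move; the robot and the scene stay as the last step left them, time stands still between calls to the robot, and variables do not carry over. Pictures are saved under pics/ and viewed, at most 10 in all, crops included, and the job is handed in when it is done.

```bash
ls; mkdir -p pics
python3 - <<'E'
from rig import *
import cv2
for n in("top","side"):
    cv2.imwrite(f"pics/{n}0.png",get_image(n)[:,:,::-1]); c=calibration(n); print(n,{k:(v if k!="T" else v) for k,v in c.items()})
s=get_state();print(s["time_s"],s["tcp_pos"],s["ee_rot"],s["grip_width"],s["force"])
E
```

```text
pics
top {'fx': 578.5780581988801, 'fy': 578.5780581988801, 'cx': 335.8480141587934, 'cy': 238.57902217901358, 'T': array([[-0.025361  ,  0.99543549, -0.09200549,  0.43542769],
       [-0.99963159, -0.0261424 , -0.00729757,  0.05288351],
       [-0.0096695 ,  0.09178652,  0.99573176,  1.31148255],
       [ 0.        ,  0.        ,  0.        ,  1.        ]])}
side {'fx': 590.598944581832, 'fy': 590.598944581832, 'cx': 313.69877439199894, 'cy': 233.4855009315412, 'T': array([[ 0.97413264,  0.05527447, -0.21911262,  0.30116286],
       [-0.22465289,  0.34169097, -0.91256691, -0.96125137],
       [ 0.02442715,  0.93818549,  0.3452699 ,  0.45810641],
       [ 0.        ,  0.        ,  0.        ,  1.        ]])}
0.1 [ 0.1500678  -0.60614783  0.23800626] [-3.11688680e+00 -3.80279065e-01  4.78323160e-04] 0.08833935579916981 [-1.60570236  0.3965488   0.90121522]
```

View pics/top0.png

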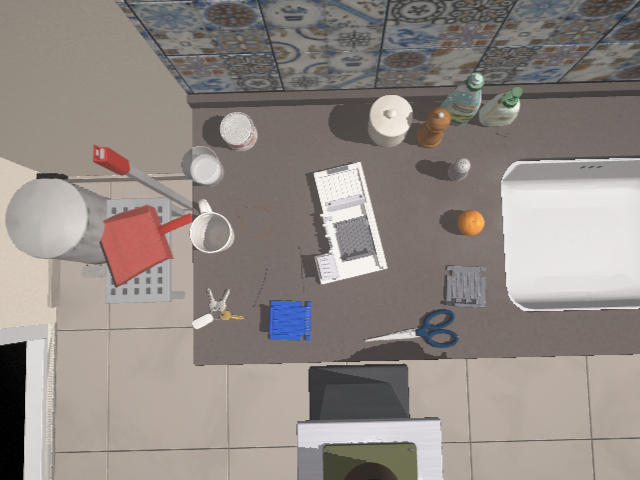

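View pics/side0.png

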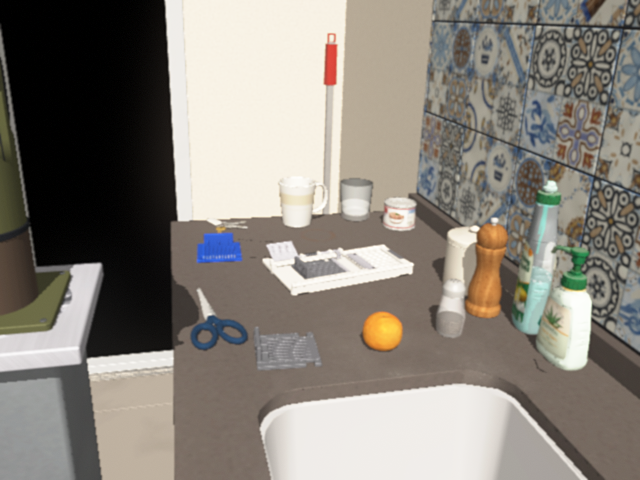

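The top view shows the slicer with corners near (314,172), (360,163), (386,268) and (322,283), and its clip pad at (327,265). There are three insert-shaped things: grey in the rails at (354,238), grey loose at (466,286), which is the spare, and blue at (290,320), which is not meant. The one in the rails fits the description, so I'll confirm it in a crop and measure it.

```bash
cat > h.py <<'E'
import numpy as np
from rig import *
def ray(n,u,v,z):
    c=calibration(n);T=np.array(c["T"]);d=T[:3,:3]@np.array([(u-c["cx"])/c["fx"],-(v-c["cy"])/c["fy"],-1.]);o=T[:3,3]
    return o+d*(z-o[2])/d[2]
def proj(n,P):
    c=calibration(n);T=np.array(c["T"]);p=T[:3,:3].T@(np.array(P)-T[:3,3])
    return np.array([c["cx"]-c["fx"]*p[0]/p[2],c["cy"]+c["fy"]*p[1]/p[2]])
E
python3 - <<'E'
import cv2
im=cv2.imread("pics/top0.png")
cv2.imwrite("pics/c1.png",cv2.resize(im[150:295,300:400],None,fx=4.1,fy=4.1,interpolation=cv2.INTER_CUBIC))
s=cv2.imread("pics/side0.png")
cv2.imwrite("pics/c2.png",cv2.resize(s[230:300,255:420],None,fx=4.8,fy=4.8,interpolation=cv2.INTER_CUBIC))
E
```

```text
(no output)
```

View pics/c1.png

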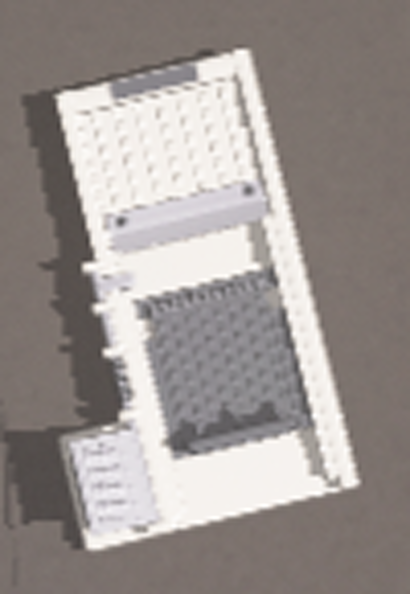

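View pics/c2.png

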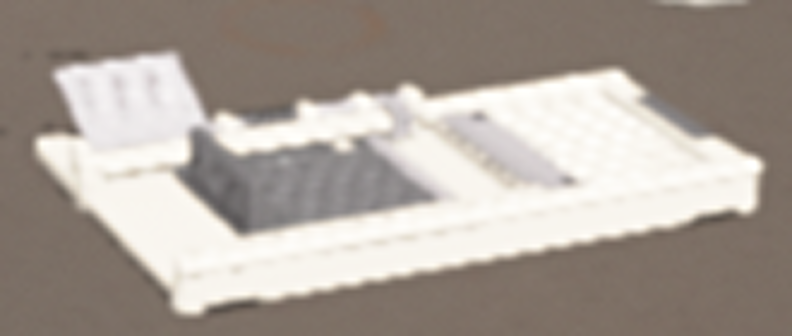

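```bash
cat >> h.py <<'E'
import cv2
cr=lambda u,v:(300+(u+.5)/4.1-.5,150+(v+.5)/4.1-.5)
from scipy.optimize import least_squares
# slicer pts -> crop pixels (top view)
PTS={(125,-55,22):(248,50),(-125,-55,22):(358,487),(125,55,22):(57,95)}
def fit(PTS):
    L=[(np.array(k)/1000,cr(*v)) for k,v in PTS.items()]
    def W(p,k): c,s=np.cos(p[2]),np.sin(p[2]); return np.array([p[0]+c*k[0]-s*k[1],p[1]+s*k[0]+c*k[1],k[2]])
    r=least_squares(lambda p:np.concatenate([proj("top",W(p,k))-v for k,v in L]),[.45,0,.2])
    return r.x,r.fun,lambda k:W(r.x,np.array(k)/1000)
E
python3 - <<'E'
from h import *
p,f,W=fit(PTS);print(p,f)
im=cv2.imread("pics/c1.png")
def tocrop(uv): return ((uv[0]+.5-300)*4.1-.5,(uv[1]+.5-150)*4.1-.5)
for k in [(125,-55,22),(-125,-55,22),(125,55,22),(-125,55,22),(-118,68,28),(-66,68,28),(-118,90.5,42.5),(-66,90.5,42.5),(-92,77,35),(30,0,10),(14,41,20)]:
    u,v=tocrop(proj("top",W(k)));print(k,int(u),int(v),W(k).round(4));cv2.circle(im,(int(u),int(v)),3,(0,0,255),-1)
s=cv2.imread("pics/c2.png")
for k in [(125,-55,22),(-125,-55,22),(125,55,22),(-125,55,22),(-118,90.5,42.5),(-66,90.5,42.5),(-92,77,35),(30,0,10),(14,41,20)]:
    u,v=(np.array(proj("side",W(k)))-[255,230]+.5)*4.8-.5;cv2.circle(s,(int(u),int(v)),3,(0,0,255),-1)
o=np.zeros((600,800,3),np.uint8);o[:594,:410]=im;o2=cv2.resize(s,(390,165));o[:165,410:]=o2;cv2.imwrite("pics/c3.png",o)
c,sn=np.cos(p[2]),np.sin(p[2])
def inv(P):d=P[:2]-p[:2];return np.array([c*d[0]+sn*d[1],-sn*d[0]+c*d[1]])*1000
for n,uv,z in[("tooth front L",(137,303),.016),("front R",(270,272),.016),("ledge rear top L",(172,450),.038),("ledge rear top R",(300,425),.038)]:
    print(n,inv(ray("top",*cr(*uv),z)).round(1))
E
```

```text
[0.59476845 0.02998787 0.21103253] [ 0.24364755 -0.36858113  0.15575115  0.39513444 -0.40287482 -0.04416186]
(125, -55, 22) 248 48 [0.7285 0.0024 0.022 ]
(-125, -55, 22) 358 488 [ 0.4841 -0.05    0.022 ]
(125, 55, 22) 55 94 [0.7055 0.11   0.022 ]
(-125, 55, 22) 161 536 [0.461  0.0576 0.022 ]
(-118, 68, 28) 135 529 [0.4651 0.0718 0.028 ]
(-66, 68, 28) 112 435 [0.516  0.0827 0.028 ]
(-118, 90.5, 42.5) 93 538 [0.4604 0.0938 0.0425]
(-66, 90.5, 42.5) 71 443 [0.5113 0.1047 0.0425]
(-92, 77, 35) 107 485 [0.4887 0.086  0.035 ]
(30, 0, 10) 192 240 [0.6241 0.0363 0.01  ]
(14, 41, 20) 127 283 [0.5999 0.073  0.02  ]
tooth front L [ 2.6 38.2]
front R [  2.1 -37. ]
ledge rear top L [-81.7  38.8]
ledge rear top R [-84.8 -31.3]
```

View pics/c3.png

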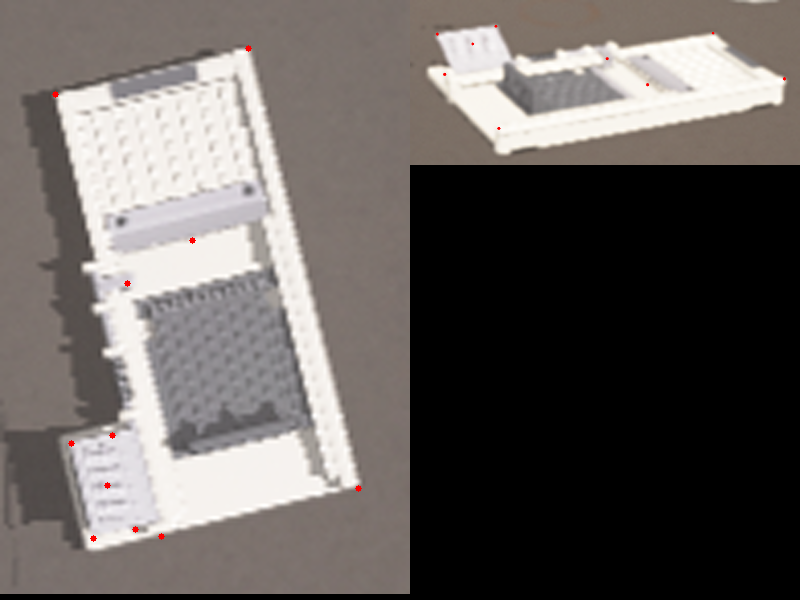

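The red marks land on the slicer's corners, pad and nose, at most 2 px out. The toothed insert at crop (225,365) is confirmed as the one in the rails. Its front edge is at slicer x of about 2 mm, its ledge at about -85, and the slicer yaw is 0.211. I'll swing over at height with the fingers at about 60 mm.

```bash
python3 -m inch '[[[0,0,0.01,0.03,0.04,0,81],[0,0,0.01,0.03,0.04,0,81],[0,0,0.01,0.03,0.04,0,81],[0,0,0.01,0.03,0.04,0,81],[0,0,0,0.03,0.04,0,81],[0,0,0,0.03,0.04,0,81],[0,0,0,0.03,0.04,0,81],[0,0,0,0.03,0.04,0,81]]]' 10
python3 -m inch '[[[0,0,0,0.02,0.045,0,81],[0,0,0,0.02,0.045,0,81],[0,0,0,0.02,0.045,0,81],[0,0,0,0.02,0.045,0,81],[0,0,0,0.015,0.045,0,81],[0,0,0,0.015,0.045,0,81],[0,0,0,0.01,0.045,0,81],[0,0,0,0.01,0.045,0,81]]]'
```

```text
time_s: 0.77
tcp_pos: [0.3429, -0.3489, 0.2386]
ee_rot: [-3.105, -0.478, 0.0]
force: [0.2, -0.4, -0.1]
grip_width: 0.06
gripper_force: 0.0
time_s: 1.43
tcp_pos: [0.4464, -0.0608, 0.2386]
ee_rot: [-3.105, -0.479, 0.0]
force: [-0.1, -0.0, -0.3]
grip_width: 0.0597
gripper_force: 0.0
```

```bash
python3 -m inch '[[[0,0,0,0.0145,0.0453,0,81],[0,0,0,0.0145,0.0453,0,81],[0,0,0,0.0145,0.0453,0,81],[0,0,0,0,0,-0.05,81],[0,0,0,0,0,-0.05,81],[0,0,0,0,0,-0.05,81],[0,0,0,0,0,-0.05,81],[0,0,0,0,0,0,81]]]'
python3 - <<'E'
from h import *
s=get_state();print(s["tcp_pos"],s["force"])
a=get_image("side")[:,:,::-1];b=get_image("top")[:,:,::-1]
o=np.zeros((600,800,3),np.uint8)
o[:, :410]=cv2.resize(b[150:296,300:400],(410,600),interpolation=2)
o[:300,410:]=cv2.resize(a[170:300,240:410],(390,300),interpolation=2);cv2.imwrite("pics/d1.png",o)
E
```

```text
time_s: 2.1
tcp_pos: [0.4759, 0.0457, 0.0713]
ee_rot: [3.104, 0.48, -0.024]
force: [-0.8, 0.2, -0.4]
grip_width: 0.0601
gripper_force: 0.0
[0.47586732 0.04570979 0.07130467] [-0.78879669  0.1570098  -0.42414906]
```

View pics/d1.png

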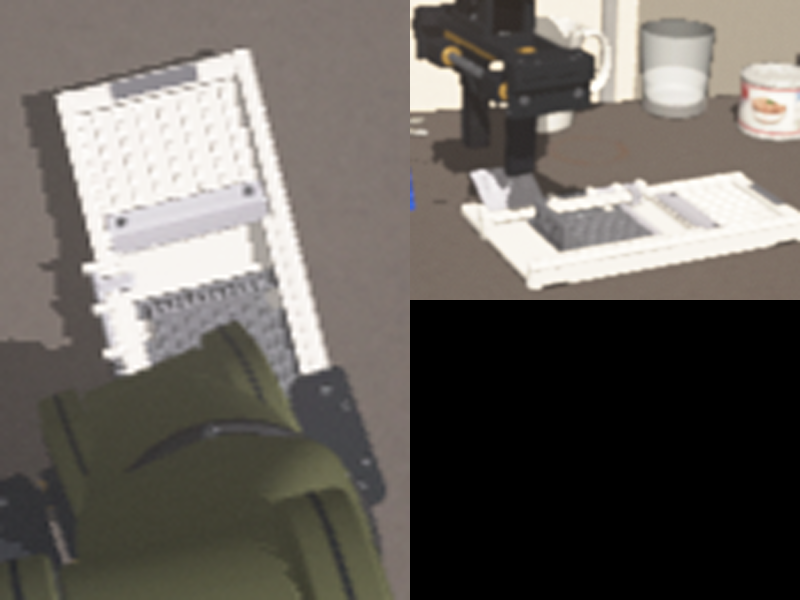

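The side view shows both fingers hanging over the entry end, with finger B (side crop (520,170)) above the bed behind the ledge and A over the pad. The TCP is at slicer (-113, 40) mm, so I'll go 6 mm forward and press down.

```bash
python3 -m inch '[[[0,0,0,0.0075,0.0015,0,81],[0,0,0,0,0,-0.015,81],[0,0,0,0,0,-0.015,81],[0,0,0,0,0,-0.006,81],[0,0,0,0,0,-0.006,81],[0,0,0,0,0,-0.006,81],[0,0,0,0,0,0,81],[0,0,0,0,0,0,81]]]'
```

```text
time_s: 2.87
tcp_pos: [0.4875, 0.0473, 0.041]
ee_rot: [3.105, 0.478, 0.002]
force: [-0.4, 0.8, 0.4]
grip_width: 0.0599
gripper_force: 0.0
```

```bash
python3 -m inch '[[[0,0,0,-0.005,-0.0005,0,81],[0,0,0,0,0,-0.004,81],[0,0,0,0,0,-0.004,81],[0,0,0,0,0,-0.004,81],[0,0,0,0,0,-0.004,81],[0,0,0,0,0,-0.003,81],[0,0,0,0,0,0,81],[0,0,0,0,0,0,81]]]'
python3 - <<'E'
from h import *
s=get_state();print(s["tcp_pos"],s["force"],s["moment"])
a=get_image("side")[:,:,::-1]
cv2.imwrite("pics/e1.png",cv2.resize(a[200:300,250:410],(800,500),interpolation=2))
E
```

```text
time_s: 3.53
tcp_pos: [0.4829, 0.048, 0.0249]
ee_rot: [-3.103, -0.48, 0.0]
force: [-1.1, 2.7, 5.2]
grip_width: 0.0601
gripper_force: 2.8
[0.48292358 0.04800089 0.02491805] [-1.14640211  2.66272386  5.23454107] [0.78360287 0.3484367  0.0269421 ]
```

View pics/e1.png

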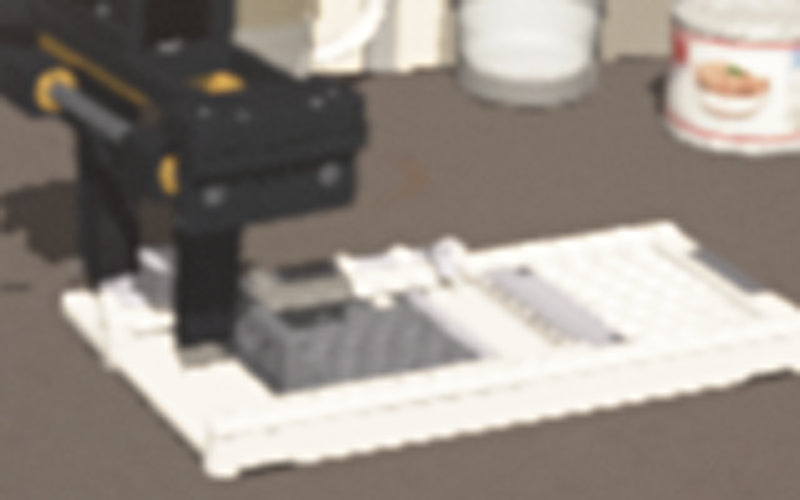

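Finger A holds the pad flat, with 5 N upward on the tool and the nose raised. Finger B at crop (210,350) stands just behind the ledge, so I'll push along slicer x.

```bash
python3 -m inch '[[[0,0,0,0.004,0.0009,0,81],[0,0,0,0.004,0.0009,0,81],[0,0,0,0.004,0.0009,0,81],[0,0,0,0.004,0.0009,0,81],[0,0,0,0.004,0.0009,0,81],[0,0,0,0.004,0.0009,0,81],[0,0,0,0.004,0.0009,0,81],[0,0,0,0,0,0,81]]]'
python3 -c "
from h import *
p,f,W=fit(PTS);t=get_state()['tcp_pos'];d=np.array(t[:2])-p[:2];print(d@[np.cos(p[2]),np.sin(p[2])],d@[-np.sin(p[2]),np.cos(p[2])])"
```

```text
time_s: 4.25
tcp_pos: [0.5028, 0.0508, 0.0248]
ee_rot: [3.104, 0.478, -0.009]
force: [-5.0, -0.9, 6.1]
grip_width: 0.0601
gripper_force: 3.4
-0.08555884665890058 0.039576384260464594
```

```bash
python3 -m inch '[[[0,0,0,0.004,0.0009,0,81],[0,0,0,0.004,0.0009,0,81],[0,0,0,0.003,0.0006,0,81],[0,0,0,0,0,0,81],[0,0,0,0,0,0,81]]]'
python3 -m inch '[[[0,0,0,0.002,0.0004,0,81],[0,0,0,0.002,0.0004,0,81],[0,0,0,0,0,0,81]]]'
```

```text
time_s: 4.67
tcp_pos: [0.5115, 0.0527, 0.0247]
ee_rot: [3.104, 0.478, -0.009]
force: [-4.2, -0.8, 5.6]
grip_width: 0.0603
gripper_force: 3.3
time_s: 4.92
tcp_pos: [0.5142, 0.0532, 0.0247]
ee_rot: [3.104, 0.478, -0.011]
force: [-5.2, -1.5, 6.5]
grip_width: 0.0602
gripper_force: 3.6
```

```bash
python3 -m inch '[[[0,0,0,0.002,0.0004,0,81],[0,0,0,0,0,0,81],[0,0,0,0,0,0,81]]]'
python3 -m inch '[[[0,0,0,0.002,0.0004,0,81],[0,0,0,0,0,0,81],[0,0,0,0,0,0,81]]]'
```

```text
time_s: 5.17
tcp_pos: [0.5153, 0.0534, 0.0247]
ee_rot: [3.104, 0.477, -0.012]
force: [-5.9, -1.0, 8.4]
grip_width: 0.0601
gripper_force: 4.3
time_s: 5.42
tcp_pos: [0.5154, 0.0534, 0.0246]
ee_rot: [3.103, 0.477, -0.017]
force: [-7.9, -1.6, 9.0]
grip_width: 0.0597
gripper_force: 5.3
```

```bash
python3 -m inch '[[[0,0,0,0.002,0.0004,0,81],[0,0,0,0.002,0.0004,0,81],[0,0,0,0,0,0,81],[0,0,0,0,0,0,81]]]'
python3 - <<'E'
from h import *
p,f,W=fit(PTS);t=get_state()['tcp_pos'];d=np.array(t[:2])-p[:2];print(d@[np.cos(p[2]),np.sin(p[2])])
a=get_image("side")[:,:,::-1];b=get_image("top")[:,:,::-1]
o=np.zeros((600,800,3),np.uint8)
o[:, :410]=cv2.resize(b[150:296,300:400],(410,600),interpolation=2)
o[:244,410:]=cv2.resize(a[200:300,250:410],(390,244),interpolation=2);cv2.imwrite("pics/f1.png",o)
E
```

```text
time_s: 5.75
tcp_pos: [0.5155, 0.0534, 0.0244]
ee_rot: [3.103, 0.476, -0.026]
force: [-13.1, -1.4, 12.4]
grip_width: 0.0603
gripper_force: 7.6
-0.0725710626100146
```

View pics/f1.png

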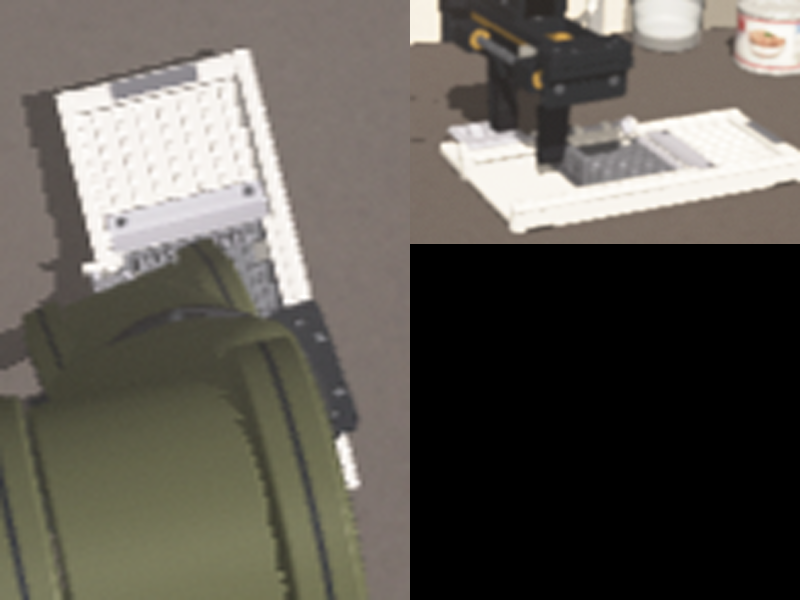

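The top view shows the teeth touching the bridge at crop (200,235). The tool has stalled at 13 N, so the insert is home. I'll back off from the ledge first so as not to lift it, then raise to free the clip.

```bash
python3 -m inch '[[[0,0,0,-0.006,-0.0013,0,81],[0,0,0,-0.006,-0.0013,0,81],[0,0,0,-0.006,-0.0013,0,81],[0,0,0,0,0,0,81],[0,0,0,0,0,0.01,81],[0,0,0,0,0,0.02,81],[0,0,0,0,0,0.04,81],[0,0,0,0,0,0.04,81]]]'
python3 -m inch '[[[0,0,0,0,0,0.04,81],[0,0,0,-0.02,0,0.04,81],[0,0,0,-0.01,-0.045,0,81],[0,0,0,0,-0.045,0,81],[0,0,0,0,-0.045,0,81],[0,0,0,0,-0.045,0,81],[0,0,0,0,-0.045,0,81],[0,0,0,0,0,0,81]]]'
python3 - <<'E'
from h import *
a=get_image("side")[:,:,::-1];b=get_image("top")[:,:,::-1]
o=np.zeros((600,800,3),np.uint8)
o[:, :410]=cv2.resize(b[150:296,300:400],(410,600),interpolation=2)
o[:244,410:]=cv2.resize(a[200:300,250:410],(390,244),interpolation=2)
o[250:542,410:]=cv2.resize(b,(390,292))
cv2.imwrite("pics/g1.png",o)
E
```

```text
time_s: 6.52
tcp_pos: [0.508, 0.0521, 0.1133]
ee_rot: [3.104, 0.478, -0.007]
force: [-0.4, 0.1, 0.8]
grip_width: 0.0604
gripper_force: 0.0
time_s: 7.18
tcp_pos: [0.4836, -0.137, 0.177]
ee_rot: [3.103, 0.457, -0.004]
force: [-0.2, -0.3, 0.3]
grip_width: 0.0601
gripper_force: 0.0
```

View pics/g1.png

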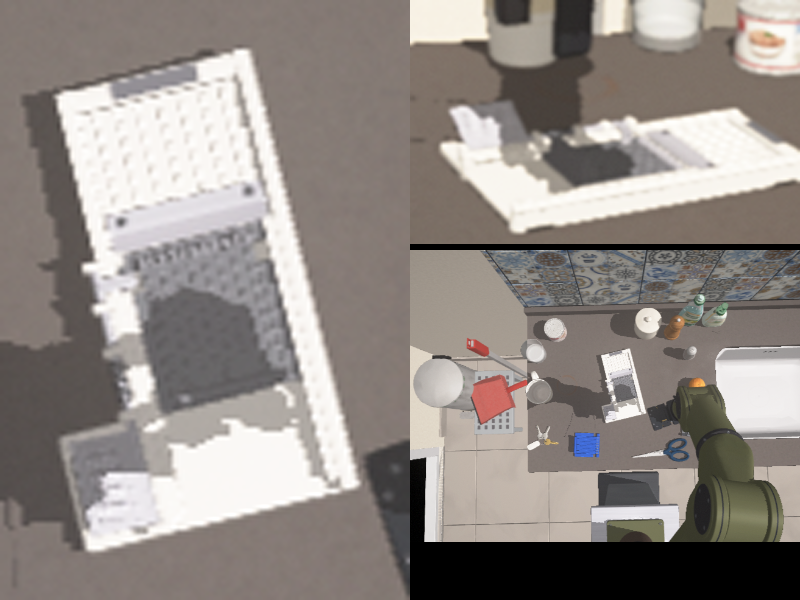

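The insert is home with its teeth at the bridge, crop (195,240). The pad stands up again as at rest, and the clip's nose is down in the notch.

```bash
python3 -c "
from rig import *
print(sign_off())"
```

```text
the job is handed in; nothing more can be done
None
```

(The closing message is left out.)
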